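# Hang up the nut pail and hold up the parts caddy

## Robot

A 6-joint arm with a two-finger parallel gripper is mounted at the origin on the work surface. World frame = base frame: x ahead of the robot, y to its left, z up, the work surface at z = 0. Lengths are in m, angles in degrees, forces in N, time in s.
With the tool pointing down it reaches from about 0.3 to 0.75 m from the base axis. Payload 8.5 kg.
Tool frame: the origin (TCP) lies at the very end of the fingers, on their centre line; the grasp point (between the pads) lies env.pinch_z behind it (env.pinch_z is the distance from the TCP to the grasp point, in m); z points along the fingers, y is the line along which they close (so a half turn about z gives the same grasp; the last joint's range is limited). The gripper opens to 85 mm and grips with 20 to 120 N. Pads are 22 mm wide; open, the fingers measure 114 mm over their backs; the gripper's body (76 mm by 85 mm) begins 54 mm behind the grasp point. The pads swing forward as they close: fully open they stand 13 mm farther back than shut.
Start: joints at [-77.825, 21.807, 74.336, -0, 83.858, -12.336], TCP at [0.228, -0.5, 0.199] pointing down, gripper open.
Joint ranges: [-178.18, 178.18], [-50.72, 133.34], [12.68, 142.11], [-81.47, 261.47], [9.98, 163.14], [-165.26, 165.26]. Speed limits (degrees/s): [136.94, 136.94, 180, 180, 180, 180].

## Interface

Orientations are given as a 3x3 rotation matrix whose columns are the frame's x, y, z axes.
In Python, from rig import telemetry, get_image, env gives the robot as it stands. The module is installed in compiled form; this text tells all that it offers.
- The arm moves only by the tool apply_moves, never from a script. Its argument "series" is a list of rows, each a list of 7 numbers: the shift along the tool's x, y, z in mm, then the turn, a rotation vector about the tool's x, y, z in degrees, then the opening, from 0 (shut) to 1 (fully open). A call has 1 to 12 rows; each row shifts and turns the commanded pose from where the row before left it, along the tool's axes as they then stand; what a row does not reach is not made up. A row lasts 1/8 s, in which the tool goes at most 62.5 mm and 10.7 degrees, less where a joint would pass 70% of its speed; a pose out of reach is approached as far as the arm can. A call with a gripper value outside its range is refused whole. The fingers move at their own pace and stop on an object; "grip_force" is the grip in N (left out, the last holds). Time passes only in rows, so rows that do not move let the fingers close. It gives the time, the measured TCP pose, the force, the opening and the grip force at its end, in the units of the state.
- telemetry.observe(): the state, without advancing time (a new reading comes with each control period).
- get_image(name): name is "scene" or "side" or "wrist"; returns a dict with "frame" (400x640x3 uint8, red, green, blue), "z_map" (400x640 float32, m along the optical axis (not along the pixel's ray), 0 where there is no reading), "vertical_fov" (degrees; the focal length in pixels is half the picture's height over the tangent of half this angle, whatever the lens; pixels are square), "cx", "cy" (the principal point, pixels), "eye" and "attitude" of the camera in the world; the wrist camera has in their place "mount" (4x4, takes a point from camera to tool coordinates, whose origin is the TCP and whose axes are the flange's). Camera axes: x right, y up, looking along -z (the intrinsics and any distortion apply to the point x, -y, -z); pixel columns grow to the right and rows downward; lengths in m; the calibration is good to about 2 mm. A picture is of the moment at which its call begins: read the wrist's pose just before it.
- env.close_job(): hands the job in; it is judged then, once.
The state is a dict: "time_s": time; "q": joint angles; "qvel": joint speeds; "joint_efforts": joint torques, N m; "position": TCP position; "tool_rot": TCP orientation; "ft_force": force on the tool from outside, world axes, zero at the start; "wrist_torque": the same for the moment, N m; "grip_width": finger opening in m; "gripper_force": force on a finger pad.
Only numpy, scipy, OpenCV 4.12 (cv2) and the standard library are available. Lean on these libraries where they do the work, as an engineer would, in place of code of your own. Each camera call takes 0.05 s, during which the arm holds its last target. There are 200 camera calls.

## Task

The caddy is wanted on its own: take the nut pail out of it and hang it by its handle on the yellow hook, letting it hang freely. Then take the caddy by its red grip bar, lift it straight up about 10 cm clear of the bench with the bearing still in it, and finish while holding it there, steady and level. Keep the pail upright and the caddy level throughout so nothing spills, and leave the other things on the bench alone.

Things in the scene. Friction and masses are not known exactly. Their poses are not given: they have to be found in the camera images.
- caddy: Open grey plastic caddy, loose, 0.45 kg, 280 (own x) by 150 (own y) by 55 mm high, walls and floor 5 mm, on the bench. A wall across the middle (x = 0) makes two equal compartments, centres 70 mm from the middle along x. A red grip bar over the middle runs along own y. Origin: centre of the underside; z up.
- caddy_grip (a point): Centre of the caddy's red grip bar, 112 mm above the caddy's underside. The bar is 120 mm long along the caddy's own y, 14 mm thick along its own x and 28 mm tall (98 to 126 mm above the underside), carried by two posts at its ends (free length between them 98 mm). Axes are the caddy's.
- pail: Round steel pail full of nuts, loose, 0.2 kg, 80 mm wide, 55 mm high, in either compartment of the caddy, underside 5 mm above the bench. Stiff upright handle: two 6 mm wires at own x = +-39 mm, straight up to 85 mm, then sloping in to meet at 113 mm under a blue grip. Origin: centre of underside; z up. The handle lies in the own x-z plane: the hook passes through it along own y.
- pail_grip (a point): Centre of the pail's blue grip, 130 mm above the pail's underside: a flat block 60 mm long (own x), 12 mm thick (own y), 34 mm tall (113 to 147 mm above the underside). Axes are the pail's.
- pail_loop (a point): Top of the opening in the pail's handle, 108 mm above the pail's underside, where the hook's rod bears. The opening is free from 55 to about 108 mm above the underside, 72 mm wide up to 85 mm, then narrowing to its top.
- bearing: Plain metal bearing ring, loose, 62 mm outside, 30 mm bore, 18 mm high, about 0.12 kg, lying flat in the caddy's other compartment. Origin: centre of its underside.
- hook_stand: Fixed stand: dark base 140 (own x) by 120 by 12 mm; slotted upright 30 mm square at own x = +50 mm, 200 mm high; yellow hook: level 8 mm rod, axis 190 mm above the bench, from the upright toward own -x (roughly to the robot) to x = -65 mm, where its end turns up to 206 mm, the highest point. Origin: centre of underside; z up.
- hook_seat (a point): Point on top of the hook's rod where the pail should hang: 194 mm above the bench, 50 mm clear of the upright and 50 mm short of the upturned end. Axes are the stand's: the rod runs along own x.
- brake_disc: Steel brake disc with a dark hub, lying flat, 140 mm across, 30 mm high with its hub; bystander. Origin: centre of its underside.
- white_carton: White carton 70 by 100 by 60 mm; bystander. Origin: centre of its underside.
- spray_can: Can with an orange label, 64 mm across, 170 mm high; bystander. Origin: centre of its underside.
- brown_carton: Brown carton 120 by 80 by 60 mm; bystander. Origin: centre of its underside.
- wrench: Steel wrench 200 mm long lying on the bench; bystander. Origin: on its underside.
Not all that is in view belongs to the job. Leave any green look-alike of the hook_stand alone. Leave any green look-alike of the pail alone.

How it is judged:
By the outcome, as a careful person would: the job done as asked, in the order asked, and still so for the second after the job is handed in, while the arm keeps its last pose, push and grip.
It also fails if it takes over 61 s, if anything falls off the work surface, if the arm or the gripper's body presses on something with over 40 N, if the wrist force passes 120 N, or if a joint passes its speed limit or range.

## Working session

There is one attempt and no reset: what is moved stays moved. The work goes in short steps, Python scripts to look and compute and a tool call to move; the robot and the scene stay as the last step left them, time stands still between calls to the robot, and variables do not carry over. Pictures are saved under pics/ and viewed, at most 10 in all, crops included, and the job is handed in when it is done.

Besides the shell and the picture viewer there is one more tool, called after "Request:" as a command line: name --pt "numbers of a row" for each row, then --argument value for the rest. apply_moves: Moves the arm, as the interface text tells. Its arguments: {"type":"object","properties":{"series":{"type":"array"},"grip_force":{"type":"number"}},"required":["series"]}

```bash
mkdir -p pics
cat > h.py <<'E'
import numpy as np, cv2
from rig import telemetry, get_image, env
def cap(name, tag):
    s=telemetry.observe(); d=get_image(name)
    cv2.imwrite(f'pics/{tag}.png', d['frame'][:,:,::-1])
    sv={k:np.array(v) for k,v in d.items()}
    if name=='wrist':
        T=np.eye(4);T[:3,:3]=s['tool_rot'];T[:3,3]=s['position'];T=T@np.array(d['mount'])
        sv['eye']=T[:3,3];sv['attitude']=T[:3,:3]
    np.savez(f'pics/{tag}.npz',**sv); return sv
def world(d):
    h,w=d['z_map'].shape; f=h/2/np.tan(np.radians(float(d['vertical_fov']))/2)
    u,v=np.meshgrid(np.arange(w),np.arange(h)); z=d['z_map']
    P=np.stack([(u-d['cx'])/f*z,-(v-d['cy'])/f*z,-z],-1)
    W=P@d['attitude'].T+d['eye']; W[z<=0]=np.nan
    return W
E
python3 - <<'E'
from h import *
for n in('scene','side'):
    d=cap(n,n+'0'); print({k:v for k,v in d.items() if k not in('frame','z_map')})
print(env.pinch_z, [a for a in dir(env) if a[0]!='_'], telemetry.observe())
a=np.vstack([cv2.imread('pics/scene0.png'),cv2.imread('pics/side0.png')])
cv2.imwrite('pics/both0.png',cv2.resize(a,(480,600),interpolation=cv2.INTER_AREA))
E
```

```text
{'vertical_fov': array(57.48391242), 'cx': array(324.85166966), 'cy': array(202.82922727), 'eye': array([ 1.2787299 , -0.12335013,  0.82838246]), 'attitude': array([[ 0.14007693, -0.69472186,  0.7055069 ],
       [ 0.98998357,  0.08557738, -0.11229002],
       [ 0.0176349 ,  0.71416948,  0.69975064]])}
{'vertical_fov': array(50.19606345), 'cx': array(317.87685212), 'cy': array(203.00589906), 'eye': array([-0.01954824,  0.55243976,  1.02679292]), 'attitude': array([[-0.70446488,  0.5196753 , -0.48339096],
       [-0.70964207, -0.52699053,  0.46764208],
       [-0.01172043,  0.67247198,  0.74002977]])}
0.0187 ['MotionError', 'close_job', 'pinch_z'] {'time_s': 0.1, 'q': array([-7.78248690e+01,  2.18366917e+01,  7.43792581e+01,  3.02253824e-04,
        8.38589820e+01, -1.23362250e+01]), 'qvel': array([ 0.07877225, -0.10164945, -0.21160987, -0.08715661, -0.05168225,
        0.07402973]), 'joint_efforts': array([ 4.29100313e-03, -4.49220943e+01, -2.31656581e+01, -1.71097699e-04,
        3.68597248e-03,  1.30831307e-05]), 'position': array([ 0.22810955, -0.50012809,  0.19868444]), 'tool_rot': array([[ 9.09879335e-01,  4.14872900e-01, -2.70689897e-04],
       [ 4.14872891e-01, -9.09878480e-01,  1.27949635e-03],
       [ 2.84533451e-04, -1.27648919e-03, -9.99999145e-01]]), 'ft_force': array([ 0.18830317,  0.19377794, -0.01969753]), 'wrist_torque': array([0.03793159, 0.00912355, 0.02330481]), 'gripper_force': 0.0, 'grip_width': 0.0851585094312274}
```

View pics/scene0.png

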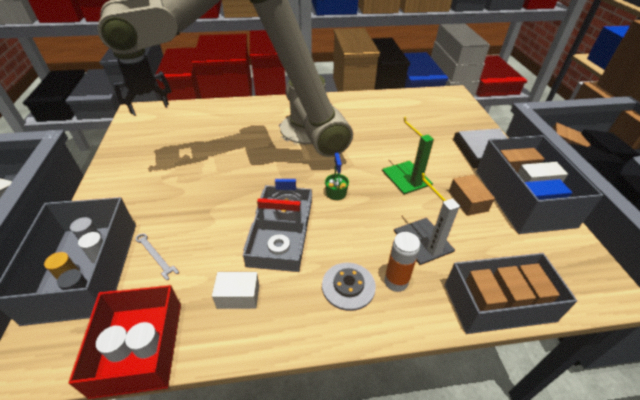

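View pics/side0.png

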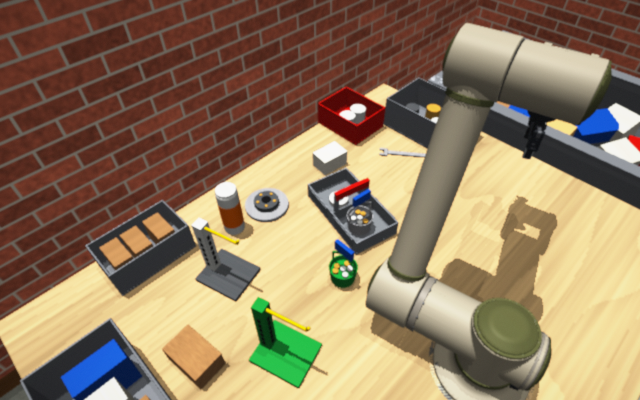

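The scene shows the caddy at about (278,228), with the red bar at (279,203). The pail's blue grip is at (287,184) on the robot side and the bearing at (278,243). The grey stand with its yellow hook is at (430,225), with green decoys at (337,180) and (410,165). The side view agrees: red bar (352,190), blue grip (362,198), hook (220,236).

```bash
cat > seg.py <<'E'
from h import *
def fit(P,label):
    P=P[np.isfinite(P).all(1)]
    if len(P)<5: print(label,'few',len(P));return
    c=np.median(P,0); P=P[np.linalg.norm(P-c,axis=1)<.16]
    xy=P[:,:2]; (cx,cy),(w,h),a=cv2.minAreaRect((xy*1000).astype(np.float32))
    m=xy.mean(0);_,s,v=np.linalg.svd(xy-m,full_matrices=False)
    print(label,len(P),'mean',P.mean(0).round(4),'rect c',round(cx,1),round(cy,1),'wh',round(w,1),round(h,1),'a',round(a,1),'pca',np.degrees(np.arctan2(v[0,1],v[0,0])).round(1),'z',np.nanpercentile(P[:,2],[1,50,99]).round(3))
def masks(d):
    hsv=cv2.cvtColor(d['frame'],cv2.COLOR_RGB2HSV);H,S,V=[hsv[...,i].astype(int) for i in range(3)]
    return dict(red=((H<6)|(H>174))&(S>150)&(V>80),blue=(H>100)&(H<130)&(S>130)&(V>60),yellow=(H>20)&(H<32)&(S>180)&(V>120),dark=(S<70)&(V<140))
E
python3 - <<'E'
from seg import *
box={'scene':{'red':(255,195,305,212),'blue':(273,176,300,192),'yellow':(418,170,452,206)},'side':{'red':(325,172,375,208),'blue':(350,186,375,208),'yellow':(200,222,245,248)}}
for n in box:
    d=dict(np.load(f'pics/{n}0.npz')); W=world(d); M=masks(d)
    for k,(a,b,c,e) in box[n].items():
        m=np.zeros(M[k].shape,bool); m[b:e,a:c]=1
        fit(W[m&M[k]],n+' '+k)
    X,Y,Z=W[...,0],W[...,1],W[...,2]
    # table check & objects height
    print('table z',np.nanmedian(Z[(abs(Z)<.02)]))
    r=(245,180,315,272) if n=='scene' else (300,165,400,250)
    m=np.zeros(Z.shape,bool); m[r[1]:r[3],r[0]:r[2]]=1
    fit(W[m&(Z>.045)&(Z<.06)&M['dark']],n+' caddyrim')
    r=(385,195,465,265) if n=='scene' else (190,215,262,300)
    m=np.zeros(Z.shape,bool); m[r[1]:r[3],r[0]:r[2]]=1
    fit(W[m&(Z>.007)&(Z<.016)&M['dark']],n+' standbase')
    fit(W[m&(Z>.19)&(Z<.205)],n+' standtop')
E
```

```text
scene red 378 mean [ 0.552  -0.137   0.1192] rect c 549.2 -136.5 wh 115.2 17.5 a 75.9 pca -103.6 z [0.102 0.122 0.129]
scene blue 162 mean [ 0.4949 -0.1132  0.1409] rect c 493.3 -113.9 wh 50.9 12.6 a 84.2 pca -96.2 z [0.123 0.142 0.155]
scene yellow 88 mean [0.6128 0.2634 0.1953] rect c 617.3 264.0 wh 95.3 9.8 a 15.8 pca 15.4 z [0.191 0.195 0.207]
table z 0.001363332688880392
scene caddyrim 646 mean [ 0.5601 -0.134   0.0518] rect c 549.0 -137.0 wh 152.9 282.4 a 76.4 pca -16.7 z [0.045 0.052 0.06 ]
scene standbase 797 mean [0.6409 0.2732 0.013 ] rect c 640.3 270.7 wh 138.5 117.1 a 15.9 pca 5.4 z [0.008 0.013 0.016]
scene standtop 180 mean [0.6841 0.2824 0.1982] rect c 672.6 280.5 wh 62.3 29.7 a 17.7 pca 15.0 z [0.19  0.2   0.203]
side red 275 mean [ 0.5458 -0.1348  0.1155] rect c 566.8 -163.6 wh 92.0 158.0 a 36.6 pca 84.2 z [0.029 0.12  0.128]
side blue 179 mean [ 0.4881 -0.1105  0.138 ] rect c 501.5 -139.9 wh 36.5 119.3 a 23.8 pca 98.0 z [0.083 0.141 0.153]
side yellow 90 mean [0.6207 0.2702 0.1918] rect c 622.0 270.2 wh 110.3 15.0 a 10.6 pca -165.3 z [0.182 0.191 0.204]
table z -0.00212710047268172
side caddyrim 512 mean [ 0.487  -0.1044  0.0507] rect c 520.9 -126.3 wh 154.3 228.5 a 76.4 pca -156.7 z [0.045 0.05  0.059]
side standbase 1533 mean [0.6329 0.2747 0.0101] rect c 663.7 265.7 wh 170.4 233.8 a 71.2 pca 162.1 z [0.007 0.01  0.015]
side standtop 229 mean [0.6581 0.2826 0.1954] rect c 633.0 276.2 wh 138.5 31.4 a 14.4 pca -163.7 z [0.19  0.196 0.203]
```

Run:
```python
from seg import *
for n in('scene','side'):
    d=dict(np.load(f'pics/{n}0.npz')); W=world(d)
    hsv=cv2.cvtColor(d['frame'],cv2.COLOR_RGB2HSV);g=(hsv[...,0]>45)&(hsv[...,0]<80)&(hsv[...,1]>150)
    u=np.arange(640)[None,:]+0*g; pail=(u>320)&(u<352) if n=='scene' else (u>325)&(u<365)
    if n=='side': 
        v=np.arange(400)[:,None]; pail=pail&(v<290)
    fit(W[g&pail],n+' gpail'); s=g&~pail; Z=W[...,2]
    fit(W[s&(Z<.02)],n+' gbase'); fit(W[s&(Z>.19)],n+' gtop')
    y=masks(d)['yellow']; m=np.zeros(g.shape,bool)
    a=(400,115,428,140) if n=='scene' else (265,300,310,335)
    m[a[1]:a[3],a[0]:a[2]]=1; fit(W[m&y],n+' ghook')
print(np.array(get_image('wrist')['mount']).round(3))
```

```text
scene gpail 91 mean [0.4092 0.0527 0.0453] rect c 403.7 52.8 wh 68.5 79.2 a 81.2 pca -32.3 z [0.017 0.044 0.099]
scene gbase 613 mean [0.3595 0.2938 0.0132] rect c 358.5 308.1 wh 135.0 117.3 a 16.9 pca 0.3 z [0.008 0.013 0.018]
scene gtop 60 mean [0.4068 0.3222 0.1994] rect c 404.5 323.6 wh 27.3 27.7 a 10.5 pca -39.3 z [0.191 0.2   0.203]
scene ghook 44 mean [0.3336 0.3017 0.1939] rect c 334.8 303.6 wh 92.5 7.9 a 17.2 pca 16.6 z [0.19  0.194 0.202]
side gpail 409 mean [0.3973 0.0613 0.0407] rect c 401.3 53.5 wh 70.7 77.9 a 49.9 pca 148.3 z [0.012 0.039 0.096]
side gbase 2419 mean [0.345  0.3134 0.0101] rect c 352.0 311.7 wh 137.9 118.7 a 17.2 pca -145.4 z [0.006 0.01  0.015]
side gtop 178 mean [0.3984 0.3277 0.1978] rect c 399.6 327.1 wh 28.1 29.9 a 17.6 pca 123.9 z [0.192 0.198 0.202]
side ghook 159 mean [0.3362 0.3069 0.1925] rect c 335.6 307.1 wh 109.0 15.7 a 12.8 pca -163.5 z [0.185 0.192 0.204]
[[ 0.     0.946  0.323  0.083]
 [ 1.    -0.     0.001 -0.   ]
 [ 0.001  0.323 -0.946 -0.175]
 [ 0.     0.     0.     1.   ]]
```

```bash
cat > plan.py <<'E'
from h import *
from scipy.spatial.transform import Rotation as R
def Rt(az):  # tool down, tool x at azimuth az
    a=np.radians(az); return np.array([[np.cos(a),np.sin(a),0],[np.sin(a),-np.cos(a),0],[0,0,-1.]])
def plan(p1,az,n,g,smooth=True):
    s=telemetry.observe(); p=np.array(s['position']);r=R.from_matrix(s['tool_rot'])
    p0,r0=p.copy(),r; r1=R.from_matrix(Rt(az)); dv=(r0.inv()*r1).as_rotvec(); out=[]
    for i in range(1,n+1):
        t=i/n; t=t*t*(3-2*t)*.6+t*.4 if smooth else t
        pt=p0+t*(np.array(p1)-p0); rt=r0*R.from_rotvec(t*dv)
        d=np.round(r.inv().apply(pt-p)*1000,1); w=np.round(np.degrees((r.inv()*rt).as_rotvec()),1)
        out.append([*(float(x) for x in d),*(float(x) for x in w),g]); p=p+r.apply(d/1000); r=r*R.from_rotvec(np.radians(w))
    print(out); print('from',p0.round(4),'end',p.round(4))
E
python3 -c "
from plan import *
plan([.491,-.112,.26],90,11,0.5)"
```

```text
[[20.1, -12.3, -3.1, -0.0, -0.0, -3.3, 0.5], [30.9, -16.5, -4.5, -0.0, -0.0, -4.9, 0.5], [40.4, -17.3, -5.7, -0.0, -0.0, -6.1, 0.5], [48.0, -14.7, -6.5, -0.0, -0.0, -7.0, 0.5], [53.2, -9.5, -7.1, -0.0, -0.0, -7.6, 0.5], [55.3, -2.4, -7.1, -0.0, -0.0, -7.7, 0.5], [53.8, 4.9, -7.1, -0.0, -0.0, -7.6, 0.5], [49.0, 11.1, -6.5, -0.0, -0.0, -7.0, 0.5], [41.3, 14.9, -5.7, -0.0, -0.1, -6.1, 0.5], [31.4, 15.3, -4.6, -0.0, 0.0, -4.9, 0.5], [20.3, 12.1, -3.1, -0.0, 0.0, -3.3, 0.5]]
from [ 0.2281 -0.5002  0.1988] end [ 0.491 -0.112  0.26 ]
```

Request:
apply_moves --pt "20.1 -12.3 -3.1 0 0 -3.3 0.5" --pt "30.9 -16.5 -4.5 0 0 -4.9 0.5" --pt "40.4 -17.3 -5.7 0 0 -6.1 0.5" --pt "48 -14.7 -6.5 0 0 -7 0.5" --pt "53.2 -9.5 -7.1 0 0 -7.6 0.5" --pt "55.3 -2.4 -7.1 0 0 -7.7 0.5" --pt "53.8 4.9 -7.1 0 0 -7.6 0.5" --pt "49 11.1 -6.5 0 0 -7 0.5" --pt "41.3 14.9 -5.7 0 0 -6.1 0.5" --pt "31.4 15.3 -4.6 0 0 -4.9 0.5" --pt "20.3 12.1 -3.1 0 0 -3.3 0.5" --pt "0 0 0 0 0 0 0.5"

```text
time_s: 1.65
position: [0.4911, -0.1101, 0.2604]
tool_rot: [[-0.004, 1.0, 0.0], [1.0, 0.004, 0.0], [0.0, 0.0, -1.0]]
ft_force: [0.1, 0.0, 0.5]
grip_width: 0.0429
gripper_force: 0.0
```

Run:
```python
from seg import *
d=cap('wrist','w1');W=world(d);M=masks(d);Z=W[...,2]
s=telemetry.observe();print(s['time_s'],s['position'],s['grip_width'],s['ft_force'])
fit(W[M['blue']&(Z>.11)&(Z<.17)],'blue'); fit(W[M['blue']&(Z>.144)&(Z<.17)],'bluetop')
fit(W[M['red']&(Z>.09)],'red');fit(W[M['red']&(Z>.118)],'redtop')
```

```text
1.7 [ 0.490745   -0.11108542  0.26021876] 0.042632573447210956 [-0.2726693  -0.51639644 -0.20137   ]
blue 1003 mean [0.4213 0.0253 0.1473] rect c 450.6 -10.3 wh 50.5 192.6 a 36.3 pca -57.0 z [0.143 0.147 0.153]
bluetop 977 mean [0.4211 0.0249 0.1474] rect c 450.5 -10.4 wh 50.2 192.6 a 36.3 pca -56.9 z [0.144 0.147 0.153]
red 1187 mean [ 0.548  -0.1323  0.1255] rect c 547.4 -136.4 wh 118.9 13.8 a 76.3 pca -103.7 z [0.124 0.126 0.127]
redtop 1187 mean [ 0.548  -0.1323  0.1255] rect c 547.4 -136.4 wh 118.9 13.8 a 76.3 pca -103.7 z [0.124 0.126 0.127]
```

View pics/w1.png

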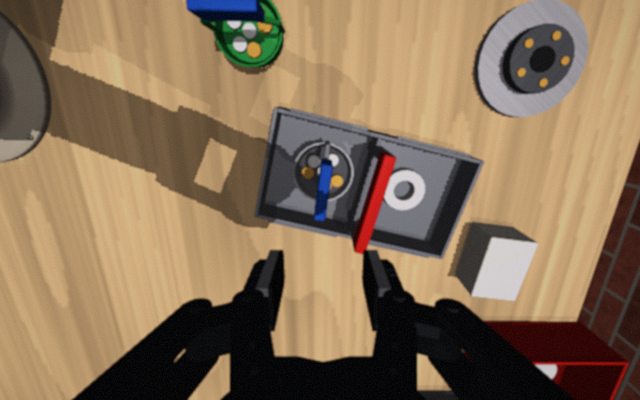

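The wrist view, with image up being world +y, shows the pail's blue grip at (323,190), the red bar at (375,203), the bearing at (404,189) and the green decoy at the top left.

```bash
python3 - <<'E'
from seg import *
d=dict(np.load('pics/w1.npz'));W=world(d);M=masks(d);Z=W[...,2]
m=np.zeros(Z.shape,bool);m[150:230,305:340]=1
fit(W[m&M['blue']&(Z>.11)],'blue'); fit(W[m&M['blue']&(Z>.147)],'bluetop')
E
python3 -c "
from plan import *
print(telemetry.observe()['tool_rot'])"
```

```text
blue 613 mean [ 0.4903 -0.1111  0.1515] rect c 489.9 -112.7 wh 60.2 11.8 a 82.3 pca -97.2 z [0.149 0.152 0.153]
bluetop 613 mean [ 0.4903 -0.1111  0.1515] rect c 489.9 -112.7 wh 60.2 11.8 a 82.3 pca -97.2 z [0.149 0.152 0.153]
[[-2.33353866e-03  9.99997253e-01 -2.21969716e-04]
 [ 9.99997277e-01  2.33353867e-03 -2.31775939e-07]
 [ 2.86199614e-07 -2.21969653e-04 -9.99999975e-01]]
```

```bash
python3 -c "
from plan import *
plan([.4899,-.1127,.124],82.5,8,0.4)"
```

```text
[[-0.1, -0.1, 10.3, -0.0, 0.0, 0.6, 0.4], [-0.2, -0.1, 16.1, -0.0, 0.0, 0.9, 0.4], [-0.3, -0.1, 19.9, -0.0, 0.0, 1.1, 0.4], [-0.2, -0.1, 21.8, -0.0, 0.0, 1.2, 0.4], [-0.3, -0.1, 21.8, -0.0, 0.0, 1.2, 0.4], [-0.2, -0.1, 19.9, -0.0, 0.0, 1.2, 0.4], [-0.2, -0.1, 16.1, -0.0, 0.0, 0.9, 0.4], [-0.2, -0.0, 10.3, -0.0, 0.0, 0.5, 0.4]]
from [ 0.4907 -0.1111  0.2602] end [ 0.4899 -0.1127  0.124 ]
```

Request:
apply_moves --pt "-0.1 -0.1 10.3 0 0 0.6 0.4" --pt "-0.2 -0.1 16.1 0 0 0.9 0.4" --pt "-0.3 -0.1 19.9 0 0 1.1 0.4" --pt "-0.2 -0.1 21.8 0 0 1.2 0.4" --pt "-0.3 -0.1 21.8 0 0 1.2 0.4" --pt "-0.2 -0.1 19.9 0 0 1.2 0.4" --pt "-0.2 -0.1 16.1 0 0 0.9 0.4" --pt "-0.2 0 10.3 0 0 0.5 0.4" --pt "0 0 0 0 0 0 0.4" --grip_force 50

```text
time_s: 2.82
position: [0.4897, -0.114, 0.1234]
tool_rot: [[0.133, 0.991, -0.001], [0.991, -0.133, 0.001], [0.001, -0.001, -1.0]]
ft_force: [-0.4, 0.7, 0.2]
grip_width: 0.0338
gripper_force: 0.0
```

Request:
apply_moves --pt "0 0 0 0 0 0 0.2" --pt "0 0 0 0 0 0 0.1" --pt "0 0 0 0 0 0 0" --pt "0 0 0 0 0 0 0" --pt "0 0 0 0 0 0 0" --pt "0 0 0 0 0 0 0"

```text
time_s: 3.58
position: [0.4902, -0.1138, 0.124]
tool_rot: [[0.132, 0.991, -0.0], [0.991, -0.132, 0.0], [0.0, -0.0, -1.0]]
ft_force: [0.2, 0.7, 0.0]
grip_width: -0.0001
gripper_force: 0.0
```

The fingers shut on nothing, so I need a look.

Run:
```python
from seg import *
d=cap('wrist','w2');W=world(d);M=masks(d);Z=W[...,2]
m=M['blue']&(Z>.13)&(Z<.17)&(np.hypot(W[...,0]-.49,W[...,1]+.112)<.08)
fit(W[m],'blue'); v,u=np.nonzero(m); print(len(u) and (u.min(),u.max(),v.min(),v.max()))
```

```text
blue 974 mean [ 0.4931 -0.0931  0.15  ] rect c 492.6 -95.2 wh 24.8 11.6 a 82.3 pca -99.8 z [0.133 0.151 0.153]
(np.int64(313), np.int64(334), np.int64(196), np.int64(247))
```

View pics/w2.png

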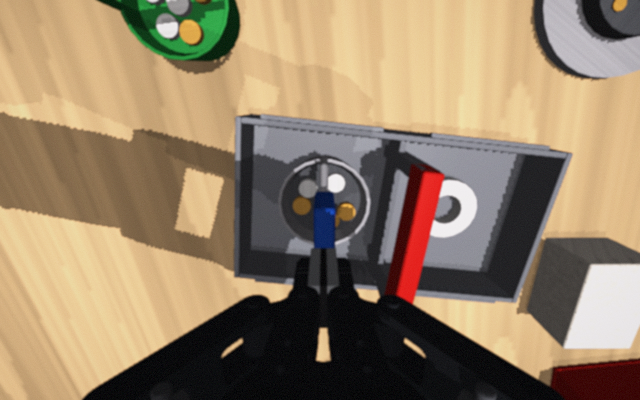

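Run:
```python
from seg import *
d=dict(np.load('pics/w2.npz'));W=world(d)
for v in (215,235,245,250,255,260,270,280,290,310): print(v,[(u,*W[v,u].round(3),d['frame'][v,u].tolist()) for u in (303,312,320,326,332,345)])
im=d['frame'][150:350,240:400,::-1]; cv2.imwrite('pics/w2c.png',cv2.resize(im,None,fx=3,fy=3,interpolation=cv2.INTER_CUBIC)[:600])
```

```text
215 [(303, np.float64(0.469), np.float64(-0.126), np.float64(0.045), [50, 44, 38]), (312, np.float64(0.478), np.float64(-0.127), np.float64(0.044), [35, 36, 46]), (320, np.float64(0.492), np.float64(-0.088), np.float64(0.151), [16, 39, 97]), (326, np.float64(0.495), np.float64(-0.088), np.float64(0.152), [16, 37, 97]), (332, np.float64(0.498), np.float64(-0.089), np.float64(0.151), [12, 41, 108]), (345, np.float64(0.508), np.float64(-0.129), np.float64(0.052), [140, 103, 45])]
235 [(303, np.float64(0.468), np.float64(-0.142), np.float64(0.055), [51, 49, 51]), (312, np.float64(0.475), np.float64(-0.145), np.float64(0.05), [51, 51, 55]), (320, np.float64(0.49), np.float64(-0.099), np.float64(0.153), [15, 38, 98]), (326, np.float64(0.493), np.float64(-0.099), np.float64(0.152), [9, 34, 94]), (332, np.float64(0.497), np.float64(-0.1), np.float64(0.151), [15, 39, 91]), (345, np.float64(0.506), np.float64(-0.146), np.float64(0.056), [54, 53, 56])]
245 [(303, np.float64(0.459), np.float64(-0.176), np.float64(0.005), [145, 146, 154]), (312, np.float64(0.469), np.float64(-0.178), np.float64(0
[... 2971 characters left out ...]
, np.float64(0.492), np.float64(-0.106), np.float64(0.193), [44, 42, 44]), (332, np.float64(0.495), np.float64(-0.103), np.float64(0.198), [17, 18, 17]), (345, np.float64(0.5), np.float64(-0.101), np.float64(0.201), [10, 6, 9])]
310 [(303, np.float64(0.484), np.float64(-0.1), np.float64(0.211), [11, 12, 16]), (312, np.float64(0.487), np.float64(-0.102), np.float64(0.21), [9, 9, 12]), (320, np.float64(0.488), np.float64(-0.115), np.float64(0.194), [13, 12, 15]), (326, np.float64(0.491), np.float64(-0.116), np.float64(0.193), [19, 20, 20]), (332, np.float64(0.495), np.float64(-0.102), np.float64(0.211), [9, 11, 11]), (345, np.float64(0.499), np.float64(-0.103), np.float64(0.211), [11, 8, 10])]
```

View pics/w2c.png

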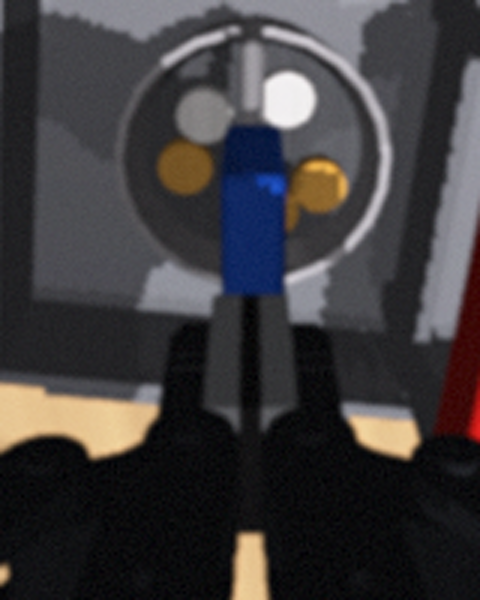

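Run:
```python
from seg import *
d=dict(np.load('pics/w1.npz'));W=world(d)
# w1 fingertips in tool frame: TCP .4907,-.1111,.2602, tool x=+y
Q=W-np.array([.4907,-.1111,.2602]); fm=(Q[...,2]>-.05)&(np.abs(Q[...,0])<.06)
print('w1 finger lowest rel z', np.sort(Q[fm][:,2])[:5].round(3), np.percentile(Q[fm][:,2],[.5,2,5]).round(3))
for n in('scene','side'):
    d=cap(n,n+'1');W=world(d);X,Y,Z=W[...,0],W[...,1],W[...,2]
    m=(np.hypot(X-.490,Y+.113)<.045)&(Z>.1)&(Z<.25); B=masks(d)['blue']
    print(n,'nonblue z pct',np.percentile(Z[m&~B],[1,3,10,50]).round(3),'blue',np.percentile(Z[m&B],[1,50,99]).round(3) if (m&B).any() else None)
    mm=m&~B; v,u=np.nonzero(mm); print(u.min(),u.max(),v.min(),v.max())
a=[]
for n in('scene','side'):
    d=dict(np.load(f'pics/{n}1.npz'));W=world(d); i=np.nanargmin(np.linalg.norm(W-[.49,-.113,.16],axis=-1)); v,u=divmod(i,640)
    a.append(cv2.resize(d['frame'][max(0,v-50):v+50,u-65:u+65,::-1],(390,300),interpolation=cv2.INTER_CUBIC))
cv2.imwrite('pics/c1.png',np.hstack(a)); print(telemetry.observe()['q'])
```

```text
w1 finger lowest rel z [0.034 0.034 0.034 0.034 0.034] [0.04  0.047 0.059]
scene nonblue z pct [0.102 0.106 0.12  0.151] blue [0.125 0.15  0.155]
274 296 155 193
side nonblue z pct [0.102 0.106 0.118 0.207] blue [0.122 0.14  0.152]
350 360 164 210
[-2.65729457e+01  2.12958542e+01  8.87315848e+01 -8.35890308e-04
  6.99737429e+01 -1.89838953e+01]
```

View pics/c1.png

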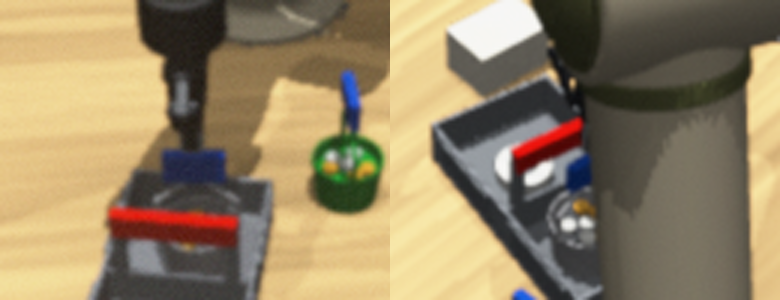

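The fingers ended above the block: in the wrist view the tips sit at z≈0.160 while the block's top is at 0.152. So the physical tips are about 36 mm short of the reported TCP, and I'll reopen and go down further.

Request:
apply_moves --pt "0 0 0 0 0 0 0.4" --pt "0 0 0 0 0 0 0.4" --pt "0 0 0 0 0 0 0.4" --pt "1 0 6 0 0 0 0.4" --pt "0 0 7 0 0 0 0.4" --pt "0 0 7 0 0 0 0.4" --pt "0 0 7 0 0 0 0.4" --pt "0 0 7 0 0 0 0.4"

```text
time_s: 4.72
position: [0.4904, -0.1128, 0.0895]
tool_rot: [[0.132, 0.991, -0.0], [0.991, -0.132, 0.0], [0.0, -0.0, -1.0]]
ft_force: [0.6, -0.1, -0.1]
grip_width: 0.0341
gripper_force: 0.0
```

Request:
apply_moves --pt "0 0 0 0 0 0 0.2" --pt "0 0 0 0 0 0 0.1" --pt "0 0 0 0 0 0 0" --pt "0 0 0 0 0 0 0" --pt "0 0 0 0 0 0 0" --pt "0 0 0 0 0 0 0"

```text
time_s: 5.48
position: [0.4904, -0.1128, 0.09]
tool_rot: [[0.132, 0.991, 0.0], [0.991, -0.132, -0.0], [-0.0, 0.0, -1.0]]
ft_force: [-0.4, 0.6, -2.4]
grip_width: 0.0111
gripper_force: 51.7
```

Run:
```python
from seg import *
d=cap('wrist','w3');W=world(d);M=masks(d);Z=W[...,2]
for v in range(225,275,6): print(v,[(u,*W[v,u].round(3).tolist(),d['frame'][v,u].tolist()) for u in (312,323,334)])
```

```text
225 [(312, 0.489, -0.083, 0.138, [9, 22, 56]), (323, 0.494, -0.083, 0.139, [11, 25, 59]), (334, 0.499, -0.085, 0.137, [13, 25, 54])]
231 [(312, 0.489, -0.083, 0.145, [9, 23, 59]), (323, 0.494, -0.083, 0.146, [16, 26, 61]), (334, 0.499, -0.085, 0.145, [6, 19, 52])]
237 [(312, 0.489, -0.083, 0.151, [11, 30, 72]), (323, 0.494, -0.084, 0.15, [10, 30, 74]), (334, 0.498, -0.084, 0.151, [10, 27, 67])]
243 [(312, 0.489, -0.086, 0.152, [19, 42, 100]), (323, 0.493, -0.086, 0.152, [18, 40, 102]), (334, 0.498, -0.087, 0.152, [13, 37, 93])]
249 [(312, 0.488, -0.089, 0.152, [16, 39, 100]), (323, 0.493, -0.089, 0.152, [14, 39, 100]), (334, 0.498, -0.09, 0.15, [16, 39, 94])]
255 [(312, 0.488, -0.091, 0.152, [15, 39, 97]), (323, 0.493, -0.091, 0.153, [19, 42, 104]), (334, 0.497, -0.093, 0.151, [12, 37, 90])]
261 [(312, 0.487, -0.095, 0.151, [16, 39, 95]), (323, 0.492, -0.095, 0.152, [14, 40, 103]), (334, 0.497, -0.096, 0.151, [10, 36, 89])]
267 [(312, 0.487, -0.097, 0.152, [17, 39, 98]), (323, 0.492, -0.098, 0.152, [16, 42, 103]), (334, 0.497, -0.099, 0.151, [10, 36, 89])]
273 [(312, 0.487, -0.1, 0.152, [12, 37, 94]), (323, 0.491, -0.101, 0.152, [14, 39, 101]), (334, 0.496, -0.101, 0.152, [15, 37, 90])]
```

Gripped, at 11 mm and 52 N. Next I lift straight up.

Request:
apply_moves --pt "0 0 -4 0 0 0 0" --pt "0 0 -8 0 0 0 0" --pt "0 0 -14 0 0 0 0" --pt "0 0 -18 0 0 0 0" --pt "0 0 -20 0 0 0 0" --pt "0 0 -22 0 0 0 0" --pt "0 0 -22 0 0 0 0" --pt "0 0 -20 0 0 0 0" --pt "0 0 -14 0 0 0 0" --pt "0 0 -8 0 0 0 0" --pt "0 0 0 0 0 0 0"

```text
time_s: 6.9
position: [0.4904, -0.1128, 0.2402]
tool_rot: [[0.132, 0.991, 0.0], [0.991, -0.132, -0.0], [-0.0, 0.0, -1.0]]
ft_force: [0.2, 0.5, -2.1]
grip_width: 0.0112
gripper_force: 51.8
```

```bash
python3 -c "
from plan import *
plan([.5065,.2345,.24],105.7,20,0)"
```

```text
[[8.4, -0.7, 0.0, 0.0, 0.0, -0.6, 0], [11.3, -0.9, 0.0, 0.0, 0.0, -0.7, 0], [13.7, -0.9, 0.0, 0.0, 0.0, -0.9, 0], [16.0, -0.7, 0.0, 0.0, 0.0, -1.1, 0], [17.9, -0.5, 0.0, 0.0, 0.0, -1.2, 0], [19.4, -0.2, 0.0, 0.0, 0.0, -1.3, 0], [20.6, 0.3, 0.1, 0.0, 0.0, -1.4, 0], [21.6, 0.9, -0.0, 0.0, 0.0, -1.4, 0], [22.2, 1.4, -0.0, 0.0, 0.0, -1.5, 0], [22.5, 2.1, -0.0, 0.0, 0.0, -1.5, 0], [22.4, 2.6, -0.0, 0.0, 0.0, -1.6, 0], [22.0, 3.2, 0.0, 0.0, 0.0, -1.4, 0], [21.3, 3.6, 0.0, 0.0, 0.0, -1.5, 0], [20.3, 4.0, 0.0, 0.0, 0.0, -1.4, 0], [18.9, 4.2, 0.0, 0.0, 0.0, -1.3, 0], [17.4, 4.3, 0.0, 0.0, 0.0, -1.2, 0], [15.4, 4.2, 0.0, 0.0, 0.0, -1.0, 0], [13.2, 3.8, 0.1, 0.0, 0.0, -1.0, 0], [10.8, 3.3, -0.0, 0.0, 0.0, -0.7, 0], [8.1, 2.6, -0.0, 0.0, 0.0, -0.6, 0]]
from [ 0.4904 -0.1128  0.2402] end [0.5065 0.2345 0.24  ]
```

Request:
apply_moves --pt "8.4 -0.7 0 0 0 -0.6 0" --pt "11.3 -0.9 0 0 0 -0.7 0" --pt "13.7 -0.9 0 0 0 -0.9 0" --pt "16 -0.7 0 0 0 -1.1 0" --pt "17.9 -0.5 0 0 0 -1.2 0" --pt "19.4 -0.2 0 0 0 -1.3 0" --pt "20.6 0.3 0 0 0 -1.4 0" --pt "21.6 0.9 0 0 0 -1.4 0" --pt "22.2 1.4 0 0 0 -1.5 0" --pt "22.5 2.1 0 0 0 -1.5 0"

```text
time_s: 8.15
position: [0.4983, 0.0625, 0.2401]
tool_rot: [[-0.072, 0.997, 0.0], [0.997, 0.072, 0.0], [0.0, 0.0, -1.0]]
ft_force: [0.0, -0.4, -2.2]
grip_width: 0.0111
gripper_force: 51.8
```

Request:
apply_moves --pt "22.4 2.6 0 0 0 -1.6 0" --pt "22 3.2 0 0 0 -1.4 0" --pt "21.3 3.6 0 0 0 -1.5 0" --pt "20.3 4 0 0 0 -1.4 0" --pt "18.9 4.2 0 0 0 -1.3 0" --pt "17.4 4.3 0 0 0 -1.2 0" --pt "15.4 4.2 0 0 0 -1 0" --pt "13.2 3.8 0 0 0 -1 0" --pt "10.8 3.3 0 0 0 -0.7 0" --pt "8.1 2.6 0 0 0 -0.6 0" --pt "0 0 0 0 0 0 0" --pt "0 0 0 0 0 0 0"

```text
time_s: 9.65
position: [0.5065, 0.2342, 0.24]
tool_rot: [[-0.27, 0.963, -0.0], [0.963, 0.27, -0.0], [-0.0, -0.0, -1.0]]
ft_force: [1.0, 0.1, -2.5]
grip_width: 0.0113
gripper_force: 51.8
```

Run:
```python
from seg import *
d=cap('wrist','w4');W=world(d);M=masks(d);Z=W[...,2]
s=telemetry.observe();print(s['position'],s['tool_rot'])
D=np.hypot(W[...,0]-.62,W[...,1]-.27)
fit(W[M['yellow']&(Z>.17)&(D<.13)],'hook'); fit(W[M['yellow']&(Z>.17)&(Z<.197)&(D<.13)],'rod'); fit(W[M['yellow']&(Z>.199)&(Z<.22)&(D<.13)],'hooktip')
fit(W[M['blue']&(Z>.22)],'blue'); fit(W[(Z>.196)&(Z<.21)&(np.hypot(W[...,0]-.688,W[...,1]-.284)<.04)],'upright top')
fit(W[(Z>.006)&(Z<.018)&(D<.12)&M['dark']],'base')
```

```text
[0.50655218 0.23416892 0.24005642] [[-2.70255644e-01  9.62788599e-01 -2.03588229e-05]
 [ 9.62788593e-01  2.70255640e-01 -1.21858740e-04]
 [-1.11822119e-04 -5.25342547e-05 -9.99999992e-01]]
hook 1081 mean [0.6223 0.2702 0.1938] rect c 620.1 269.1 wh 108.5 7.4 a 16.3 pca -164.1 z [0.191 0.193 0.206]
rod 1015 mean [0.6256 0.2712 0.1931] rect c 624.5 270.4 wh 99.2 7.4 a 16.3 pca -164.1 z [0.191 0.193 0.195]
hooktip 64 mean [0.5709 0.2555 0.2044] rect c 570.7 255.7 wh 7.1 6.0 a 69.4 pca 40.0 z [0.2   0.205 0.207]
blue 2622 mean [0.5049 0.2371 0.3021] rect c 486.6 229.0 wh 51.1 59.7 a 15.1 pca -73.8 z [0.3   0.302 0.303]
upright top 1506 mean [0.6844 0.2885 0.1995] rect c 685.9 288.2 wh 31.8 29.8 a 16.1 pca 18.1 z [0.196 0.2   0.201]
base 7775 mean [0.6322 0.2767 0.0117] rect c 637.9 274.2 wh 139.9 118.4 a 15.8 pca 25.9 z [0.01  0.012 0.014]
```

View pics/w4.png

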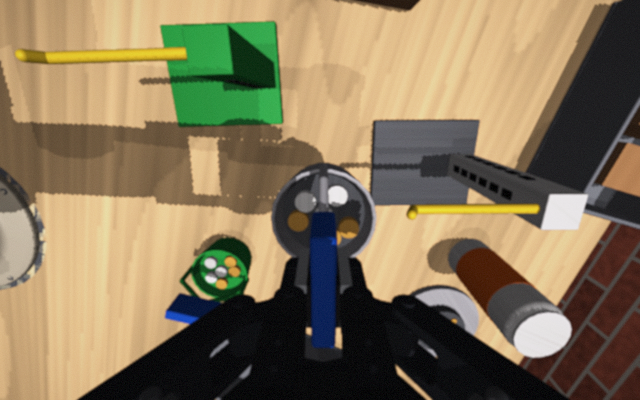

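The pail is held straight and level at about (322,230). The yellow rod runs from (412,212) to (535,208) and the upright top is at (563,210). I align in front of the hook end and descend to threading height.

```bash
python3 -c "
from plan import *
plan([.5092,.2373,.199],106.2,6,0)
print(Rt(106.2).T@(np.array([.6225,.2700,0])-[.5092,.2373,0]))"
```

```text
[[0.3, 0.4, 4.6, -0.0, 0.0, -0.1, 0], [0.4, 0.6, 7.3, -0.0, 0.0, -0.1, 0], [0.4, 0.7, 8.6, -0.0, 0.0, -0.1, 0], [0.5, 0.7, 8.7, -0.0, 0.0, -0.1, 0], [0.4, 0.6, 7.3, -0.0, 0.0, -0.1, 0], [0.3, 0.4, 4.6, -0.0, 0.0, -0.0, 0]]
from [0.5066 0.2342 0.2401] end [0.5092 0.2373 0.199 ]
[-0.00020809  0.11792428  0.        ]
```

Request:
apply_moves --pt "0.3 0.4 4.6 0 0 -0.1 0" --pt "0.4 0.6 7.3 0 0 -0.1 0" --pt "0.4 0.7 8.6 0 0 -0.1 0" --pt "0.5 0.7 8.7 0 0 -0.1 0" --pt "0.4 0.6 7.3 0 0 -0.1 0" --pt "0.3 0.4 4.6 0 0 0 0" --pt "0 0 0 0 0 0 0"

```text
time_s: 10.58
position: [0.5091, 0.2377, 0.1986]
tool_rot: [[-0.279, 0.96, -0.001], [0.96, 0.279, -0.0], [0.0, -0.001, -1.0]]
ft_force: [-0.1, -0.2, -1.7]
grip_width: 0.011
gripper_force: 51.7
```

Request:
apply_moves --pt "0 4 0 0 0 0 0" --pt "0 8 0 0 0 0 0" --pt "0 11 0 0 0 0 0" --pt "0 12 0 0 0 0 0" --pt "0 12 0 0 0 0 0" --pt "0 12 0 0 0 0 0" --pt "0 12 0 0 0 0 0" --pt "0 12 0 0 0 0 0" --pt "0 12 0 0 0 0 0" --pt "0 11 0 0 0 0 0" --pt "0 8 0 0 0 0 0" --pt "0 4 0 0 0 0 0"

```text
time_s: 12.08
position: [0.6229, 0.2707, 0.1986]
tool_rot: [[-0.279, 0.96, -0.0], [0.96, 0.279, -0.0], [0.0, -0.0, -1.0]]
ft_force: [-0.2, -0.5, -3.3]
grip_width: 0.0113
gripper_force: 51.7
```

Run:
```python
from seg import *
s=telemetry.observe();print(s['position'],s['ft_force'])
d=cap('wrist','w5');W=world(d);Z=W[...,2];M=masks(d)
fit(W[M['yellow']&(Z>.17)&(np.hypot(W[...,0]-.62,W[...,1]-.27)<.13)],'hook')
e=cap('scene','s5')
a=cv2.resize(d['frame'][100:350,180:480,::-1],(400,333)); b=cv2.resize(e['frame'][110:270,360:500,::-1],(380,434))
o=np.zeros((434,780,3),np.uint8); o[:333,:400]=a;o[:,400:]=b; cv2.imwrite('pics/c5.png',o)
```

```text
[0.62292263 0.27073355 0.19858768] [-0.23571342 -0.49789262 -3.31893541]
hook 893 mean [0.626  0.271  0.1938] rect c 621.0 269.9 wh 106.9 13.6 a 11.7 pca -163.7 z [0.191 0.193 0.206]
```

View pics/c5.png

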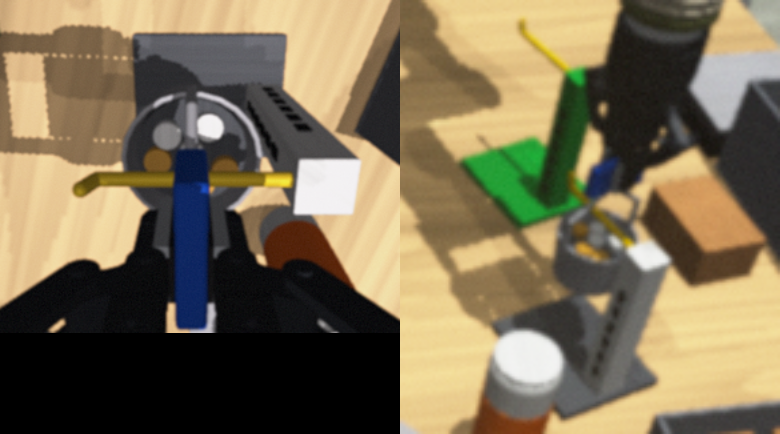

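The rod (left crop, row ~183) passes under the blue grip, and the right crop shows it going through the handle. So the pail is threaded, and I lower it onto the rod.

Request:
apply_moves --pt "0 0 3 0 0 0 0" --pt "0 0 5 0 0 0 0" --pt "0 0 5 0 0 0 0" --pt "0 0 5 0 0 0 0" --pt "0 0 4 0 0 0 0" --pt "0 0 2 0 0 0 0" --pt "0 0 0 0 0 0 0"

```text
time_s: 13.05
position: [0.6224, 0.2706, 0.1748]
tool_rot: [[-0.279, 0.96, -0.0], [0.96, 0.279, -0.0], [-0.0, -0.0, -1.0]]
ft_force: [-0.0, -0.0, -3.0]
grip_width: 0.0115
gripper_force: 51.7
```

Request:
apply_moves --pt "0 0 1 0 0 0 0" --pt "0 0 0.7 0 0 0 0" --pt "0 0 0 0 0 0 0"

```text
time_s: 13.42
position: [0.6224, 0.2706, 0.1732]
tool_rot: [[-0.279, 0.96, -0.0], [0.96, 0.279, -0.0], [-0.0, -0.0, -1.0]]
ft_force: [-0.7, -1.0, -1.6]
grip_width: 0.0112
gripper_force: 51.7
```

Request:
apply_moves --pt "0 0 1 0 0 0 0" --pt "0 0 0 0 0 0 0"

```text
time_s: 13.68
position: [0.6224, 0.2706, 0.1721]
tool_rot: [[-0.279, 0.96, -0.0], [0.96, 0.279, -0.0], [0.0, -0.0, -1.0]]
ft_force: [0.3, -0.5, -1.9]
grip_width: 0.011
gripper_force: 51.7
```

Request:
apply_moves --pt "0 0 0.8 0 0 0 0" --pt "0 0 0 0 0 0 0"

```text
time_s: 13.92
position: [0.6224, 0.2706, 0.1714]
tool_rot: [[-0.279, 0.96, -0.0], [0.96, 0.279, -0.0], [0.0, -0.0, -1.0]]
ft_force: [-0.3, 0.1, -1.7]
grip_width: 0.0115
gripper_force: 51.7
```

Request:
apply_moves --pt "0 0 0.8 0 0 0 0" --pt "0 0 0 0 0 0 0"

```text
time_s: 14.18
position: [0.6224, 0.2706, 0.1705]
tool_rot: [[-0.279, 0.96, -0.0], [0.96, 0.279, 0.0], [0.0, -0.0, -1.0]]
ft_force: [0.1, -0.6, -2.5]
grip_width: 0.0116
gripper_force: 51.7
```

Request:
apply_moves --pt "0 0 0.8 0 0 0 0" --pt "0 0 0 0 0 0 0"

```text
time_s: 14.42
position: [0.6224, 0.2706, 0.1697]
tool_rot: [[-0.279, 0.96, -0.0], [0.96, 0.279, -0.0], [-0.0, -0.0, -1.0]]
ft_force: [0.5, 0.2, -1.4]
grip_width: 0.0114
gripper_force: 51.7
```

Request:
apply_moves --pt "0 0 0.8 0 0 0 0" --pt "0 0 0 0 0 0 0"

```text
time_s: 14.68
position: [0.6224, 0.2706, 0.1689]
tool_rot: [[-0.279, 0.96, -0.0], [0.96, 0.279, -0.0], [-0.0, -0.0, -1.0]]
ft_force: [0.2, 0.2, -3.3]
grip_width: 0.0112
gripper_force: 51.7
```

Request:
apply_moves --pt "0 0 0.8 0 0 0 0" --pt "0 0 0 0 0 0 0"

```text
time_s: 14.92
position: [0.6225, 0.2706, 0.1683]
tool_rot: [[-0.279, 0.96, 0.0], [0.96, 0.279, -0.0], [-0.0, 0.0, -1.0]]
ft_force: [0.1, -0.3, -3.0]
grip_width: 0.0114
gripper_force: 51.8
```

Run:
```python
from seg import *
s=telemetry.observe();print(s['position'],s['ft_force'])
d=cap('wrist','w6');W=world(d);Z=W[...,2];M=masks(d)
m=M['blue']&(Z>.19)&(np.hypot(W[...,0]-.622,W[...,1]-.27)<.04); fit(W[m],'blue')
fit(W[M['yellow']&(Z>.17)&(Z<.198)&(np.hypot(W[...,0]-.62,W[...,1]-.27)<.13)],'rod')
```

```text
[0.62251902 0.2705566  0.16829315] [ 0.09611991 -0.31975902 -2.98967428]
blue 2763 mean [0.6208 0.2748 0.2296] rect c 621.7 271.1 wh 11.4 59.4 a 15.8 pca -74.2 z [0.213 0.23  0.231]
rod 820 mean [0.6295 0.2721 0.1933] rect c 625.3 270.3 wh 97.1 7.5 a 16.7 pca -163.7 z [0.191 0.193 0.195]
```

Request:
apply_moves --pt "0 0 0.8 0 0 0 0" --pt "0 0 0 0 0 0 0"

```text
time_s: 15.22
position: [0.6227, 0.2705, 0.1678]
tool_rot: [[-0.279, 0.96, 0.001], [0.96, 0.279, -0.0], [-0.0, 0.001, -1.0]]
ft_force: [0.5, -1.2, 0.5]
grip_width: 0.011
gripper_force: 52.3
```

Request:
apply_moves --pt "0 0 0.8 0 0 0 0" --pt "0 0 0 0 0 0 0"

```text
time_s: 15.48
position: [0.6228, 0.2704, 0.1674]
tool_rot: [[-0.279, 0.96, 0.002], [0.96, 0.279, -0.0], [-0.001, 0.001, -1.0]]
ft_force: [-0.8, -3.1, 4.7]
grip_width: 0.0113
gripper_force: 52.9
```

Request:
apply_moves --pt "0 0 0.8 0 0 0 0" --pt "0 0 0 0 0 0 0"

```text
time_s: 15.72
position: [0.623, 0.2703, 0.167]
tool_rot: [[-0.279, 0.96, 0.002], [0.96, 0.279, -0.0], [-0.001, 0.002, -1.0]]
ft_force: [-0.9, -3.3, 7.7]
grip_width: 0.0111
gripper_force: 53.4
```

Request:
apply_moves --pt "-0.5 0 -0.8 0 0 0 0" --pt "-0.5 0 -0.4 0 0 0 0" --pt "0 0 0 0 0 0 0"

```text
time_s: 16.1
position: [0.6229, 0.2698, 0.167]
tool_rot: [[-0.279, 0.96, 0.0], [0.96, 0.279, 0.0], [0.0, 0.0, -1.0]]
ft_force: [0.8, -0.7, 2.3]
grip_width: 0.0112
gripper_force: 52.5
```

Request:
apply_moves --pt "0 0 0 0 0 0 0.16" --pt "0 0 0 0 0 0 0.2" --pt "0 0 0 0 0 0 0.24" --pt "0 0 0 0 0 0 0.3" --pt "0 0 0 0 0 0 0.4" --pt "0 0 0 0 0 0 0.4" --pt "0 0 0 0 0 0 0.4"

```text
time_s: 16.98
position: [0.6227, 0.2697, 0.167]
tool_rot: [[-0.279, 0.96, -0.0], [0.96, 0.279, 0.0], [0.0, -0.0, -1.0]]
ft_force: [0.2, 0.2, -1.0]
grip_width: 0.0343
gripper_force: 0.0
```

Run:
```python
from seg import *
s=telemetry.observe();print(s['position'],s['ft_force'],s['grip_width'])
d=cap('wrist','w7');W=world(d);Z=W[...,2];M=masks(d)
m=M['blue']&(Z>.19)&(np.hypot(W[...,0]-.622,W[...,1]-.27)<.04); fit(W[m],'blue')
```

```text
[0.62271488 0.269677   0.16700138] [ 0.24520911  0.22828937 -1.03714934] 0.03425493009570219
blue 2644 mean [0.6212 0.2735 0.2286] rect c 622.3 270.0 wh 11.4 60.0 a 15.5 pca -75.4 z [0.221 0.229 0.23 ]
```

The pail is released and hanging at (0.622,0.270). I retreat straight up.

Request:
apply_moves --pt "0 0 -4 0 0 0 0.4" --pt "0 0 -7 0 0 0 0.4" --pt "0 0 -10 0 0 0 0.4" --pt "0 0 -12 0 0 0 0.4" --pt "0 0 -15 0 0 0 0.4" --pt "0 0 -15 0 0 0 0.4" --pt "0 0 -12 0 0 0 0.4" --pt "0 0 -8 0 0 0 0.4" --pt "0 0 0 0 0 0 0.4"

```text
time_s: 18.15
position: [0.6229, 0.2697, 0.2505]
tool_rot: [[-0.279, 0.96, 0.001], [0.96, 0.279, 0.0], [-0.0, 0.001, -1.0]]
ft_force: [-0.0, -0.1, 0.6]
grip_width: 0.0346
gripper_force: 0.0
```

Run:
```python
from seg import *
d=cap('wrist','w8');W=world(d);Z=W[...,2];M=masks(d)
m=M['blue']&(Z>.19)&(np.hypot(W[...,0]-.622,W[...,1]-.27)<.05); fit(W[m],'blue')
from plan import *
plan([.5474,-.1364,.22],76.2,24,0.5)
```

```text
blue 1125 mean [0.6211 0.2731 0.2287] rect c 622.2 270.4 wh 11.5 58.8 a 15.8 pca -75.1 z [0.226 0.229 0.23 ]
[[-7.3, -3.7, 0.6, -0.0, 0.0, 0.6, 0.5], [-9.4, -4.6, 0.7, -0.0, 0.0, 0.8, 0.5], [-11.4, -5.4, 1.0, -0.0, 0.0, 0.9, 0.5], [-13.3, -6.0, 1.0, -0.0, 0.0, 1.0, 0.5], [-15.0, -6.5, 1.2, -0.0, 0.0, 1.2, 0.5], [-16.5, -6.7, 1.3, -0.0, 0.0, 1.3, 0.5], [-17.8, -6.9, 1.4, -0.0, 0.0, 1.4, 0.5], [-19.1, -6.7, 1.4, -0.0, 0.0, 1.5, 0.5], [-20.0, -6.5, 1.6, -0.0, 0.0, 1.5, 0.5], [-20.8, -6.2, 1.5, -0.0, 0.0, 1.6, 0.5], [-21.3, -5.7, 1.6, -0.0, 0.0, 1.6, 0.5], [-21.8, -5.1, 1.6, -0.0, 0.0, 1.6, 0.5], [-21.8, -4.6, 1.7, -0.0, 0.0, 1.6, 0.5], [-21.8, -3.9, 1.6, -0.0, 0.0, 1.6, 0.5], [-21.5, -3.2, 1.5, -0.0, 0.0, 1.6, 0.5], [-20.8, -2.5, 1.6, -0.0, 0.0, 1.5, 0.5], [-20.1, -1.9, 1.4, -0.0, 0.0, 1.5, 0.5], [-19.1, -1.3, 1.4, -0.0, 0.0, 1.4, 0.5], [-17.8, -0.8, 1.3, -0.0, 0.0, 1.3, 0.5], [-16.3, -0.3, 1.2, -0.0, 0.0, 1.2, 0.5], [-14.6, -0.1, 1.0, -0.0, 0.0, 1.0, 0.5], [-12.6, 0.3, 0.9, -0.0, 0.0, 1.0, 0.5], [-10.5, 0.3, 0.8, -0.0, 0.0, 0.7, 0.5], [-8.2, 0.4, 0.6, -0.0, 0.0, 0.6, 0.5]]
from [0.6227 0.2696 0.2499] end [ 0.5474 -0.1364  0.22  ]
```

Request:
apply_moves --pt "-7.3 -3.7 0.6 0 0 0.6 0.5" --pt "-9.4 -4.6 0.7 0 0 0.8 0.5" --pt "-11.4 -5.4 1 0 0 0.9 0.5" --pt "-13.3 -6 1 0 0 1 0.5" --pt "-15 -6.5 1.2 0 0 1.2 0.5" --pt "-16.5 -6.7 1.3 0 0 1.3 0.5" --pt "-17.8 -6.9 1.4 0 0 1.4 0.5" --pt "-19.1 -6.7 1.4 0 0 1.5 0.5" --pt "-20 -6.5 1.6 0 0 1.5 0.5" --pt "-20.8 -6.2 1.5 0 0 1.6 0.5" --pt "-21.3 -5.7 1.6 0 0 1.6 0.5" --pt "-21.8 -5.1 1.6 0 0 1.6 0.5"

```text
time_s: 19.7
position: [0.5848, 0.0651, 0.235]
tool_rot: [[-0.019, 1.0, 0.0], [1.0, 0.019, -0.0], [-0.0, 0.0, -1.0]]
ft_force: [1.0, -1.2, 0.5]
grip_width: 0.0429
gripper_force: 0.0
```

Request:
apply_moves --pt "-21.8 -4.6 1.7 0 0 1.6 0.5" --pt "-21.8 -3.9 1.6 0 0 1.6 0.5" --pt "-21.5 -3.2 1.5 0 0 1.6 0.5" --pt "-20.8 -2.5 1.6 0 0 1.5 0.5" --pt "-20.1 -1.9 1.4 0 0 1.5 0.5" --pt "-19.1 -1.3 1.4 0 0 1.4 0.5" --pt "-17.8 -0.8 1.3 0 0 1.3 0.5" --pt "-16.3 -0.3 1.2 0 0 1.2 0.5" --pt "-14.6 -0.1 1 0 0 1 0.5" --pt "-12.6 0.3 0.9 0 0 1 0.5" --pt "-10.5 0.3 0.8 0 0 0.7 0.5" --pt "-8.2 0.4 0.6 0 0 0.6 0.5"

```text
time_s: 21.2
position: [0.5473, -0.137, 0.2201]
tool_rot: [[0.239, 0.971, 0.0], [0.971, -0.239, 0.0], [0.0, 0.0, -1.0]]
ft_force: [0.7, -0.3, 0.2]
grip_width: 0.0428
gripper_force: 0.0
```

Run:
```python
from seg import *
d=cap('wrist','w9');W=world(d);Z=W[...,2];M=masks(d)
s=telemetry.observe();print(s['position'],s['ft_force'],s['grip_width'])
m=M['red']&(Z>.118)&(Z<.14)&(np.hypot(W[...,0]-.547,W[...,1]+.136)<.08); fit(W[m],'red'); v,u=np.nonzero(m); print(u.min(),u.max(),v.min(),v.max())
R=W[m]; ay=np.array([.2385,.971]); t=(R[:,:2]-[.5474,-.1364])@ay; print('along',t.min(),t.max())
```

```text
[ 0.5471944  -0.13765538  0.21997076] [-0.44815029 -0.30521663  0.56696154] 0.042590261377177044
red 1611 mean [ 0.5491 -0.1312  0.1256] rect c 547.7 -136.5 wh 119.3 13.2 a 76.0 pca -103.5 z [0.124 0.126 0.127]
317 331 130 249
along -0.05973057332274727 0.05960523111278951
```

Request:
apply_moves --pt "0.6 0.1 8 0 0 0 0.5" --pt "0.5 0.1 16 0 0 0 0.5" --pt "0 0 20 0 0 0 0.5" --pt "0 0 22 0 0 0 0.5" --pt "0 0 22 0 0 0 0.5" --pt "0 0 20 0 0 0 0.5" --pt "0 0 16 0 0 0 0.5" --pt "0 0 12 0 0 0 0.5" --pt "0 0 10 0 0 0 0.5" --pt "0 0 8 0 0 0 0.5" --pt "0 0 4 0 0 0 0.5" --pt "0 0 0 0 0 0 0.5" --grip_force 90

```text
time_s: 22.75
position: [0.5479, -0.1354, 0.0621]
tool_rot: [[0.238, 0.971, -0.0], [0.971, -0.238, 0.0], [0.0, -0.0, -1.0]]
ft_force: [0.5, 0.9, 0.2]
grip_width: 0.0427
gripper_force: 0.0
```

Request:
apply_moves --pt "0 0 0 0 0 0 0.25" --pt "0 0 0 0 0 0 0.12" --pt "0 0 0 0 0 0 0" --pt "0 0 0 0 0 0 0" --pt "0 0 0 0 0 0 0" --pt "0 0 0 0 0 0 0"

```text
time_s: 23.5
position: [0.5482, -0.1356, 0.0627]
tool_rot: [[0.238, 0.971, 0.001], [0.971, -0.238, -0.001], [-0.0, 0.001, -1.0]]
ft_force: [0.0, 0.4, 5.8]
grip_width: 0.0129
gripper_force: 88.8
```

Request:
apply_moves --pt "0 0 -2 0 0 0 0" --pt "0 0 -4 0 0 0 0" --pt "0 0 -7 0 0 0 0" --pt "0 0 -10 0 0 0 0" --pt "0 0 -12 0 0 0 0" --pt "0 0 -14 0 0 0 0" --pt "0 0 -14 0 0 0 0" --pt "0 0 -13 0 0 0 0" --pt "0 0 -11 0 0 0 0" --pt "0 0 -8 0 0 0 0" --pt "0 0 -4 0 0 0 0" --pt "0 0 -1 0 0 0 0"

```text
time_s: 25.0
position: [0.5478, -0.1354, 0.1621]
tool_rot: [[0.238, 0.971, -0.0], [0.971, -0.238, 0.0], [0.0, -0.0, -1.0]]
ft_force: [0.6, -0.0, -6.3]
grip_width: 0.0125
gripper_force: 87.8
```

Request:
apply_moves --pt "0 0 0 0 0 0 0" --pt "0 0 0 0 0 0 0" --pt "0 0 0 0 0 0 0" --pt "0 0 0 0 0 0 0"

```text
time_s: 25.5
position: [0.5478, -0.1354, 0.162]
tool_rot: [[0.238, 0.971, -0.0], [0.971, -0.238, 0.0], [0.0, -0.0, -1.0]]
ft_force: [-0.7, 0.4, -5.2]
grip_width: 0.0127
gripper_force: 87.8
```

Run:
```python
from seg import *
s=telemetry.observe();print(s['time_s'],s['position'],s['ft_force'],s['wrist_torque'],s['grip_width'])
d=cap('scene','s9');W=world(d);Z=W[...,2];M=masks(d);X,Y=W[...,0],W[...,1]
e=np.stack([(X-.5477)*.971-(Y+.1365)*.2385,(X-.5477)*.2385+(Y+.1365)*.971],-1)
rim=M['dark']&(abs(e[...,0])<.15)&(abs(e[...,1])<.085)&(Z>.135)&(Z<.175)
for a,b in((-.15,-.13),(.13,.15)):
    q=rim&(e[...,0]>a)&(e[...,0]<b); print('x end',a,q.sum(),np.percentile(Z[q],[50,80,90,97]).round(4) if q.any() else '')
for a,b in((-.085,-.066),(.066,.085)):
    q=rim&(e[...,1]>a)&(e[...,1]<b); print('y side',a,q.sum(),np.percentile(Z[q],[50,80,90,97]).round(4) if q.any() else '')
r=M['red']&(Z>.18)&(Z<.24)&(abs(e[...,1])<.07)&(abs(e[...,0])<.03); print('red z',np.percentile(Z[r],[2,50,98]))
fit(W[masks(d)['blue']&(Z>.19)&(np.hypot(X-.622,Y-.27)<.06)],'pail grip')
cv2.imwrite('pics/c9.png',cv2.resize(d['frame'][100:300,220:480,::-1],(780,600),interpolation=cv2.INTER_CUBIC))
```

```text
25.5 [ 0.54783553 -0.1353665   0.16202685] [-0.70928649  0.36875364 -5.22501744] [-0.01442106  0.05676291  0.02749538] 0.01268054453377777
x end -0.15 174 [0.1464 0.1526 0.1547 0.1564]
x end 0.13 341 [0.146  0.1519 0.1542 0.1561]
y side -0.085 190 [0.1469 0.1538 0.1553 0.1564]
y side 0.066 184 [0.1534 0.1551 0.1558 0.1568]
red z [0.20118328 0.21902531 0.2278724 ]
pail grip 164 mean [0.6268 0.2668 0.2201] rect c 624.7 266.4 wh 10.5 53.9 a 15.4 pca 104.2 z [0.203 0.222 0.232]
```

View pics/c9.png

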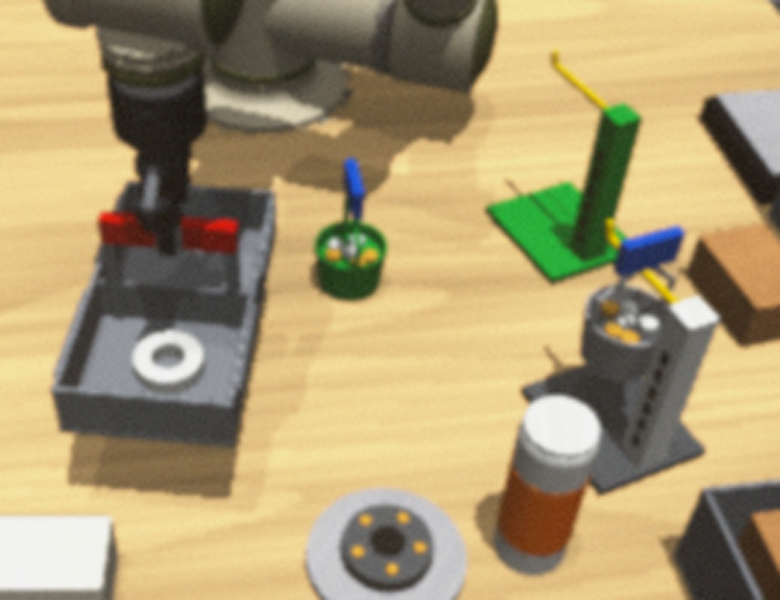

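The caddy is held level at about 10 cm, with rim z equal at both ends. The bearing is inside it at (168,358), and the pail hangs on the yellow hook at (640,310). I'm handing in the job.

```bash
python3 -c "
from rig import env
print(env.close_job())"
```

```text
the job is handed in; nothing more can be done
None
```

The job is handed in: the pail hangs freely on the yellow hook, and the arm holds the caddy by its red bar, level and about 10 cm above the bench, with the bearing still in it; the hand-in gave no verdict.

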